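# Clamp the lab pipe into its bracket

### The arm

A 6-joint arm with a two-finger parallel gripper is mounted at the origin on the work surface. World frame = base frame: x ahead of the robot, y to its left, z up, the work surface at z = 0. Lengths are in mm, angles in degrees, forces in N, time in s.
With the tool pointing down it reaches from about 350 to 850 mm from the base axis. Payload 8.1 kg.
Tool frame: the origin (TCP) lies on the centre line of the jaws, within the pads' length; the fingertips stand r.tip_extent ahead of it and the grasp point (between the pads) lies 8 mm behind it (r.tip_extent is the distance from the TCP to the fingertips, in mm); z points along the fingers, y is the direction in which the jaws open and shut (so a half turn about z gives the same grasp; the last joint's range is limited). The gripper opens to 85 mm and grips with 20 to 120 N. Pads are 22 mm wide; open, the fingers measure 114 mm over their backs; the gripper's body (76 mm by 85 mm) begins 54 mm behind the grasp point. The pads swing forward as they close: fully open they stand 13 mm farther back than shut.
Start: joints at [-70.497, 7.471, 85.268, -0, 87.261, -4.893], TCP at [247.85, -546.421, 242.292] pointing down, gripper open.
Joint ranges: [-169.43, 169.43], [-51.17, 129.36], [1.28, 143.12], [-76.62, 256.62], [0, 156.53], [-152.29, 152.29]. Speed limits (degrees/s): [136.94, 136.94, 159.86, 180, 180, 180].

### API

Orientations are given as [roll, pitch, yaw] about the fixed x, y, z axes, in that order (R = Rz(yaw) Ry(pitch) Rx(roll)).
In Python, from bench import sense, optics, hand_in, spotter, r gives the robot as it stands.
- The arm moves only by the tool apply_moves, never from a script. Its argument "series" is a list of rows, each a list of 3 entries, a list of its own where there are three numbers: the opening, from 0 (shut) to 1 (fully open), then the shift along the world's x, y, z in m, then the turn about the world's z in rad. In form: [[grip, [x, y, z], turn], ...]. A call has 1 to 5 rows; each row is the pose to reach, as a shift and turn from the pose measured when the call began; what a row does not reach only later rows make up. A row lasts 1/8 s, in which the tool goes at most 62.5 mm and 10.7 degrees, less where a joint would pass 70% of its speed; a pose out of reach is approached as far as the arm can. A call with a gripper value outside its range is refused whole. The fingers move at their own pace and stop on an object; "grip_force" is the grip in N (left out, the last holds). Time passes only in rows, so rows that repeat a pose let the fingers close. It gives the time, the measured TCP pose, the force and the opening at its end, in the units of the state.
- sense(): the state, without advancing time (a new reading comes with each control period).
- optics.snapshot(name): name is "scene" or "top" or "wrist"; returns a dict with "color" (420x560x3 uint8, blue, green, red), "intrinsics" (3x3 intrinsics, pixels), "rvec" (rotation vector, rad) and "tvec" (3), from world to camera coordinates, as OpenCV has them. Camera axes: x right, y down, z forward; pixel columns grow to the right and rows downward; lengths in mm; the calibration is good to about 2 mm. A picture is of the moment at which its call begins. There is no depth.
- hand_in(): hands the job in, once; it reports no verdict.
Trained networks look in a picture, given as the dict that the camera call returned (one of the last four; its "shot" number tells which), for a name from the list of things; names that differ only in an ending like _2 or _b are one class to them, and where a whole thing is asked for, a point or a joint stands for the part that bears it (a point fixed in the world has none). Each returns a list of dicts, best first, with "p" (0 to 1); they miss things now and then, are a little off and sometimes report something else, mostly with a low value. They report only what shows in the picture. A call takes as long as a camera call.
- spotter.search_frame(picture, query): "xyz" ([x, y, z] in mm, in the coordinates of the camera as it stood for that picture, good to about 4 mm: the middle of the surface that is visible of it).
- spotter.masks_of(picture, query): "mask" (420x560 bool, what is visible of it).
The state is a dict: "time": time; "joint_pos": joint angles; "qd": joint speeds; "joint_efforts": joint torques, N m; "tool_pos": TCP position; "tcp_rot": TCP orientation; "ft_force": force on the tool from outside, world axes, zero at the start; "wrist_torque": the same for the moment, N m; "finger_gap": finger opening in mm.
Only numpy, scipy, OpenCV 4.12 (cv2) and the standard library are available. Lean on these libraries where they do the work, as an engineer would, in place of code of your own. Each camera call takes 0.05 s, during which the arm holds its last target.

### The job

Two U-shaped saddle clamps stand legs-down in blue stands. Lift the one that fits the pipe bracket (the wider one) out of its stand and lower it over the pipe so that its two legs go through the bracket's two holes and both its feet rest on the bracket plate; lower it all the way down rather than dropping it, then let go. Leave the narrow clamp standing in its stand.

Things in the scene. Friction and masses are not known exactly. Their poses are not given: they have to be found in the camera images.
- clamp_wide: Wide saddle clamp, a U of 10 mm steel rod, legs down. Origin midway between legs, at the underside of its 2 flat feet (50 mm in x, y 33 to 69 mm each side). Legs at y = +-45 mm reach 35 mm below. 46 mm free under the crown. White grip tab on top: 12 mm thick in x, 36 wide in y, centred, 51 to 91 mm above origin; grip across x from above. Half a turn about z is the same. 0.3 kg
- bracket: Fixed aluminium pipe bracket. Origin on the bench under its centre; x along the pipe. Plate 80 (x) by 150 (y) mm, top 50 mm up, 15 thick, with 2 square 29 mm through holes at y = +-45 mm, x = 0. On it lies a 40 mm steel pipe along x, top 90 mm up, 230 long, end flanges 100 mm up. With the clamp seated, its origin is 50 mm above this origin, its y along this y (either way)
- stand_wide: Blue plastic block fixed to the bench, 66 (x) by 156 (y) by 40 mm high, origin under its centre, in which the wide clamp starts: feet flat on its top, legs down in two 23 mm holes along y. Lift the clamp straight up 40 mm to free it
- clamp_narrow: Narrow saddle clamp, a bystander: same shape, height and axes as the wide one but only 52 mm between leg centres, so it does not fit the bracket. It stands in its own blue block, 40 mm high; its top is 131 mm above the bench

How it is judged:
By the outcome, as a careful person would: the job done as asked, in the order asked, and still so for the second after the job is handed in, with the robot touching nothing.
It also fails if it takes over 35 s, if anything falls off the work surface, if the arm or the gripper's body presses on something with over 40 N, if the wrist force passes 120 N, or if a joint passes its speed limit or range.

## Working session

There is one attempt and no reset: what is moved stays moved. The work goes in short steps, Python scripts to look and compute and a tool call to move; the robot and the scene stay as the last step left them, time stands still between calls to the robot, and variables do not carry over. Pictures are saved under pics/ and viewed, and the job is handed in when it is done.

Besides the shell and the picture viewer there is one more tool, called by a JSON object that holds its "method" and its "body", one argument or row to a line. apply_moves: Moves the arm, as the interface text tells. Its arguments: {"type":"object","properties":{"series":{"type":"array"},"grip_force":{"type":"number"}},"required":["series"]}

```bash
ls; mkdir -p pics
cat > h.py <<'E'
import numpy as np, cv2
from bench import sense, optics, hand_in, spotter, r
def snap(n,f=None):
    p=optics.snapshot(n)
    if f: cv2.imwrite('pics/'+f,p['color'])
    return p
def RT(p):
    return cv2.Rodrigues(np.array(p['rvec'],float))[0],np.array(p['tvec'],float).reshape(3)
def c2w(p,x):
    R,t=RT(p); return R.T@(np.array(x)-t)
def ray(p,uv,z):
    R,t=RT(p);K=np.array(p['intrinsics'])
    d=R.T@np.linalg.inv(K)@np.array([uv[0],uv[1],1.]);c=-R.T@t
    return c+d*(z-c[2])/d[2]
def proj(p,X):
    return cv2.projectPoints(np.array(X,float).reshape(-1,3),np.array(p['rvec'],float),np.array(p['tvec'],float),np.array(p['intrinsics'],float),None)[0].reshape(-1,2)
E
python3 - <<'E'
from h import *
s=sense();print(s['time'],s['tool_pos'],s['tcp_rot'],s['finger_gap'],r.tip_extent)
for n in ['scene','top']:
    p=snap(n,n+'1.png')
    print(n,-RT(p)[0].T@RT(p)[1])
    for q in ['clamp_wide','clamp_narrow','bracket','stand_wide']:
        for d in spotter.search_frame(p,q): print(q,round(d['p'],2),c2w(p,d['xyz']).round(1),proj(p,c2w(p,d['xyz'])).round())
E
```

```text
pics
0.0 [ 247.66721257 -545.90682903  241.24998015] [-1.79893224e+02 -8.65956612e-03  2.43950158e+01] 85.69932225042587 11.0
scene [1027.73093517 -121.56831124  699.80372302]
clamp_narrow 0.62 [589.5 310.7  50.7] [[433. 191.]]
bracket 0.65 [ 521.6 -222.5   63.9] [[141. 231.]]
stand_wide 0.77 [598.6  26.2  39.2] [[292. 237.]]
top [ 479.99559086   15.13653568 1000.72736722]
clamp_wide 0.88 [571.4  38.1  46.4] [[280. 184.]]
clamp_narrow 0.73 [569.2 309.9  50.1] [[139. 189.]]
stand_wide 0.74 [581.1  37.2  40.5] [[280. 179.]]
```

View pics/scene1.png

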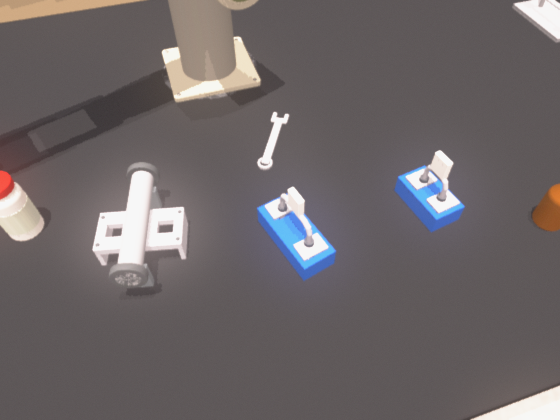

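View pics/top1.png

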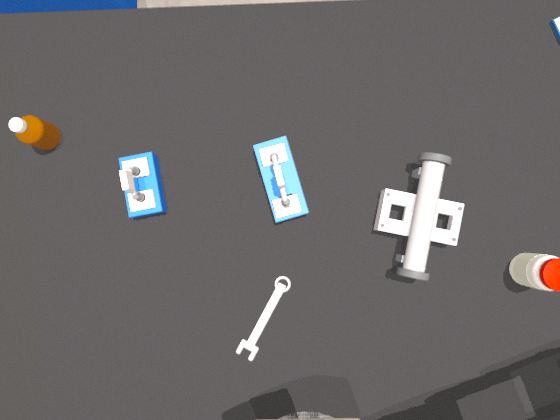

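Scene: the pipe bracket is on the robot's right (top px ~(421,216)), the wide clamp in the middle (280,180), and the narrow one on the left (140,186). I'll zoom in for features.

Run:
```python
import cv2,numpy as np
t=cv2.imread('pics/top1.png');s=cv2.imread('pics/scene1.png')
def c(i,x,y,w,h,f,k=6): cv2.imwrite('pics/'+f,cv2.resize(i[y:y+h,x:x+w],None,fx=k,fy=k,interpolation=cv2.INTER_CUBIC))
c(t,235,130,90,100,'zt_w.png'); c(t,360,140,120,145,'zt_b.png',4)
c(s,245,175,100,100,'zs_w.png'); c(s,85,155,115,135,'zs_b.png',4)
```

```text
(no output)
```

View pics/zt_w.png

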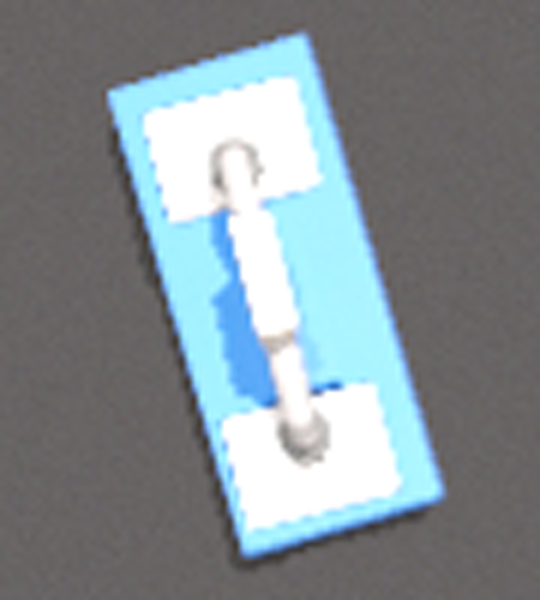

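View pics/zt_b.png

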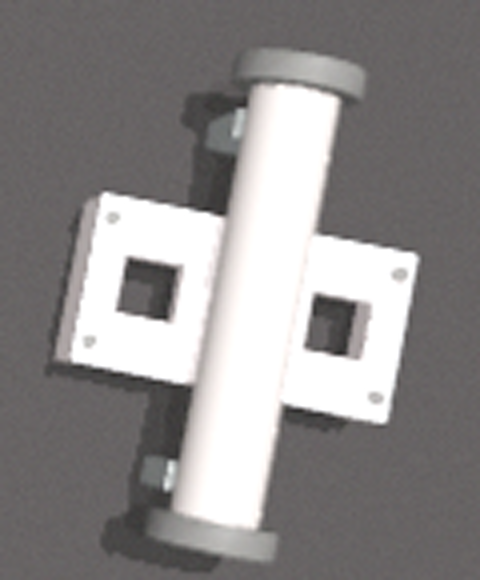

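View pics/zs_b.png

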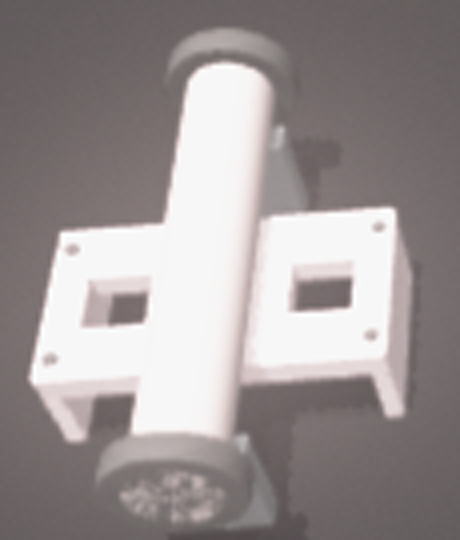

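View pics/zs_w.png

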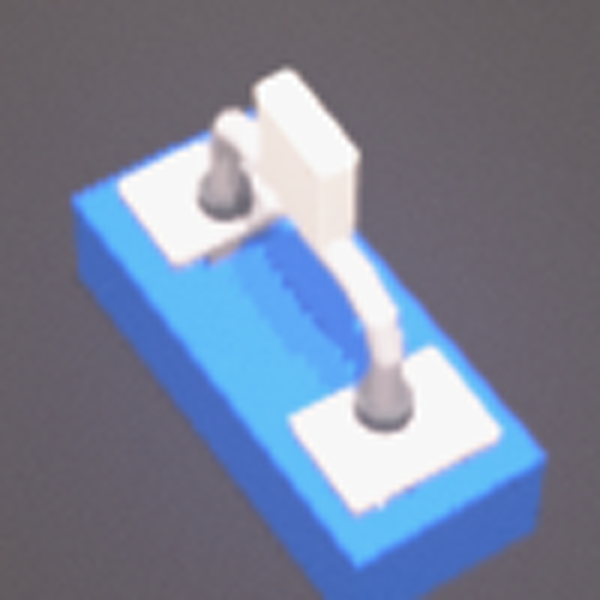

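```bash
cat > fit.py <<'E'
from h import *
from scipy.optimize import least_squares
T=snap('top');S=snap('scene')
def solve(model,tp,sc,x0):
    def f(x):
        c,s=np.cos(x[2]),np.sin(x[2]);out=[]
        for cam,pts in ((T,tp),(S,sc)):
            if not pts: continue
            X=np.array([[x[0]+c*model[k][0]-s*model[k][1],x[1]+s*model[k][0]+c*model[k][1],model[k][2]] for k in pts])
            out.append((proj(cam,X)-np.array(list(pts.values()))).ravel())
        return np.concatenate(out)
    q=least_squares(f,x0);return q.x[:2].round(1),np.degrees(q.x[2]).round(2),np.sqrt(np.mean(q.fun**2)).round(2)
def z(pts,ox,oy,k): return {n:((a+.5)/k-.5+ox,(b+.5)/k-.5+oy) for n,(a,b) in pts.items()}
B={'fl':(40,75,50),'fr':(40,-75,50),'br':(-40,-75,50),'bl':(-40,75,50)}
tb=z({'fl':(103,193),'fr':(418,254),'br':(386,424)},360,140,4)
sb=z({'br':(393,207),'bl':(62,231),'fl':(32,380)},85,155,4)
sb=z({'bl':(393,207),'br':(62,231),'fr':(32,380),'fl':(385,360)},85,155,4)
for a in ((tb,sb),(tb,{}),({},sb)): print('bracket',solve(B,*a,[500,-235,0]))
D={'a':(33,78,40),'b':(33,-78,40),'c':(-33,-78,40),'d':(-33,78,40)}
# long axis y approx world x: use yaw -90ish: local +y -> world +x
ts=z({'d':(107,92),'a':(305,33),'b':(443,495),'c':(243,557)},235,130,6)
# scene: far-left corner(75,200), near right(545,457), near (358,568)
ss=z({'c':(358,568) and (75,200),'a':(545,457),'d':(358,568)},245,175,6)
for a in ((ts,{}),({},ss)):print('stand',solve(D,*a,[580,37,-1.4]))
F={}
for n,y0,y1 in (('u',69,33),('l',-33,-69)):
    F[n+'1']=(-25,y0,45);F[n+'2']=(25,y0,45);F[n+'3']=(25,y1,45);F[n+'4']=(-25,y1,45)
tf=z({'u1':(144,113),'u2':(297,78),'u3':(322,183),'u4':(168,222),'l1':(220,420),'l2':(373,383),'l3':(400,490),'l4':(245,528)},235,130,6)
sf=z({'l4':(118,185),'u2':(500,437),'u1':(358,515),'u4':(290,418),'u3':(432,347),'l1':(178,266)},245,175,6)
for a in ((tf,sf),(tf,{}),({},sf)):print('feet',solve(F,*a,[580,37,-1.4]))
G={'1':(-6,18,131),'2':(6,18,131),'3':(6,-18,131),'4':(-6,-18,131)}
sg=z({'4':(255,88),'3':(288,70),'2':(358,155),'1':(322,178)},245,175,6)
print('tab',solve(G,{},sg,[580,37,-1.4]))
E
python3 fit.py
```

```text
bracket (array([ 502.6, -227.5]), np.float64(-13.17), np.float64(0.6))
bracket (array([ 501.9, -228.3]), np.float64(-12.83), np.float64(0.38))
bracket (array([ 503.3, -227. ]), np.float64(-13.28), np.float64(0.57))
stand (array([582.5,  36.7]), np.float64(-74.94), np.float64(0.29))
stand (array([600.6,   7.7]), np.float64(-43.77), np.float64(19.57))
feet (array([581.2,  30.6]), np.float64(-68.06), np.float64(11.58))
feet (array([579.3,  37.7]), np.float64(-77.55), np.float64(0.23))
feet (array([593.1,  16.8]), np.float64(-44.08), np.float64(14.79))
tab (array([581.4,  38. ]), np.float64(-75.12), np.float64(4.79))
```

```bash
sed -i "s/^ss=.*/ss=z({'b':(75,200),'d':(545,457),'a':(358,568)},245,175,6)/; s/^sf=.*/sf=z({'l3':(118,185),'u1':(500,437),'u2':(358,515),'u3':(290,418),'u4':(432,347),'l2':(178,266)},245,175,6)/; s/^sg=.*/sg=z({'3':(255,88),'4':(288,70),'1':(358,155),'2':(322,178)},245,175,6)/" fit.py; python3 fit.py
```

```text
bracket (array([ 502.6, -227.5]), np.float64(-13.17), np.float64(0.6))
bracket (array([ 501.9, -228.3]), np.float64(-12.83), np.float64(0.38))
bracket (array([ 503.3, -227. ]), np.float64(-13.28), np.float64(0.57))
stand (array([582.5,  36.7]), np.float64(-74.94), np.float64(0.29))
stand (array([584.2,  37.1]), np.float64(-75.1), np.float64(0.19))
feet (array([580.1,  38.2]), np.float64(-77.27), np.float64(0.5))
feet (array([579.3,  37.7]), np.float64(-77.55), np.float64(0.23))
feet (array([581.4,  38.6]), np.float64(-77.15), np.float64(0.31))
tab (array([581.4,  37.9]), np.float64(-76.93), np.float64(0.29))
```

Pose fits agree across both cameras: the clamp is at about (581, 38) with yaw −77.2°, and the bracket at about (502.6, −227.5) with yaw −13.2°. I'm moving above the clamp.

{"method": "apply_moves", "body": {
  "series": [
    [1, [0.03, 0.052, 0], -0.02],
    [1, [0.06, 0.104, 0], -0.04],
    [1, [0.09, 0.156, 0], -0.06],
    [1, [0.12, 0.208, 0], -0.08],
    [1, [0.15, 0.26, 0], -0.1]
  ]
}}

```text
time: 1.32
tool_pos: [398.6, -284.7, 242.6]
tcp_rot: [180.0, -0.0, 18.6]
ft_force: [0.1, -0.3, -0.3]
finger_gap: 85.3
```

{"method": "apply_moves", "body": {
  "series": [
    [1, [0.028, 0.05, 0], -0.02],
    [1, [0.056, 0.1, 0], -0.04],
    [1, [0.084, 0.15, 0], -0.06],
    [1, [0.112, 0.2, 0], -0.08],
    [1, [0.14, 0.25, 0], -0.09]
  ]
}}

```text
time: 1.95
tool_pos: [539.3, -33.0, 242.9]
tcp_rot: [179.9, -0.1, 13.4]
ft_force: [0.5, -1.1, -0.0]
finger_gap: 84.9
```

{"method": "apply_moves", "body": {
  "series": [
    [1, [0.021, 0.036, -0.015], -0.01],
    [1, [0.0415, 0.071, -0.03], -0.01],
    [1, [0.0415, 0.071, -0.04], -0.01]
  ]
}}

```text
time: 2.33
tool_pos: [581.3, 40.6, 201.8]
tcp_rot: [180.0, -0.0, 13.0]
ft_force: [-1.2, -1.3, 0.3]
finger_gap: 85.7
```

Run:
```python
from h import *
s=sense();print(s['time'],s['tool_pos'],s['tcp_rot'])
p=snap('wrist','wr1.png')
T=snap('top');S=snap('scene')
print(T['shot'])
c=np.array([581,38]);a=np.radians(-77.2);X=np.array([np.cos(a),np.sin(a)]);Y=np.array([-X[1],X[0]])
im=p['color'].copy()
G=[np.r_[c+i*6*X+j*18*Y,131] for i,j in((-1,-1),(1,-1),(1,1),(-1,1))]
F=[[np.r_[c+x*X+y*Y,45] for x,y in ((-25,a0),(25,a0),(25,a1),(-25,a1))] for a0,a1 in((33,69),(-69,-33))]
for q in [G]+F: cv2.polylines(im,[proj(p,q).round().astype(int)],True,(0,0,255),1)
cv2.imwrite('pics/wr1o.png',im)
for q in ['clamp_wide']:
    for d in spotter.search_frame(p,q): print(q,round(d['p'],2),c2w(p,d['xyz']).round(1))
```

```text
2.325 [581.25291421  40.57365035 201.84520043] [ 1.79972994e+02 -3.46963708e-02  1.30495740e+01]
8
clamp_wide 0.78 [605.5  42.   48.9]
```

View pics/wr1o.png

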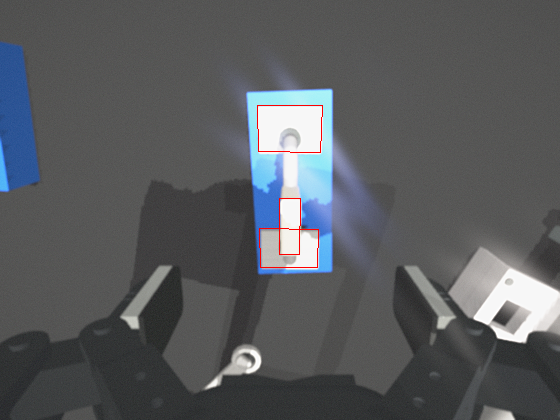

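The wrist overlay matches the tab and feet closely (tab ~ (290,226)), so I'm descending straight.

{"method": "apply_moves", "body": {
  "series": [
    [1, [0, -0.0025, -0.025], -0.004],
    [1, [0, -0.0025, -0.05], -0.004],
    [1, [0, -0.0025, -0.075], -0.004],
    [1, [0, -0.0025, -0.095], -0.004],
    [1, [0, -0.0025, -0.095], -0.004]
  ]
}}

```text
time: 3.15
tool_pos: [579.3, 34.1, 106.7]
tcp_rot: [179.9, 0.1, 12.5]
ft_force: [0.4, -0.4, 0.3]
finger_gap: 85.3
```

{"method": "apply_moves", "body": {
  "series": [
    [1, [0.001, 0.003, -0.001], 0.003],
    [1, [0.001, 0.003, -0.001], 0.003]
  ]
}}

```text
time: 3.4
tool_pos: [581.1, 37.2, 106.9]
tcp_rot: [179.9, 0.0, 12.7]
ft_force: [-0.5, 0.7, -0.8]
finger_gap: 85.2
```

Run:
```python
from h import *
s=sense();print(s['time'],s['tool_pos'],s['tcp_rot'],s['ft_force'])
p=snap('wrist','wr2.png')
```

```text
3.4 [581.12038659  37.24563812 106.88786518] [1.79928709e+02 4.72981561e-03 1.27192869e+01] [-0.49837189  0.71636326 -0.77891747]
```

View pics/wr2.png

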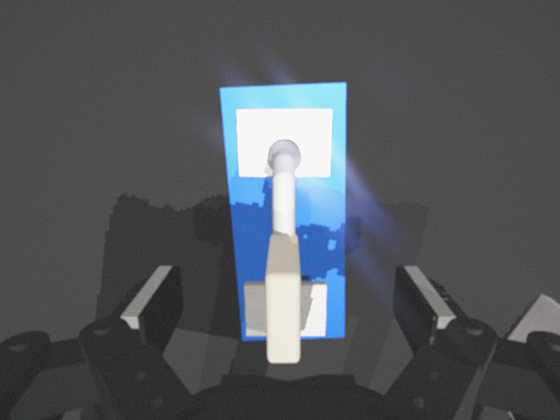

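The tab is centred between the jaws (tab x≈284, jaw middle ≈289). I'm closing.

{"method": "apply_moves", "body": {
  "series": [
    [0, [0, 0, 0], 0],
    [0, [0, 0, 0], 0],
    [0, [0, 0, 0], 0],
    [0, [0, 0, 0], 0],
    [0, [0, 0, 0], 0]
  ],
  "grip_force": 80
}}

```text
time: 4.08
tool_pos: [580.9, 37.3, 106.6]
tcp_rot: [179.9, 0.0, 12.7]
ft_force: [-1.5, 0.6, 0.7]
finger_gap: 11.1
```

{"method": "apply_moves", "body": {
  "series": [
    [0, [0, 0, 0], 0],
    [0, [0, 0, 0], 0],
    [0, [0, 0, 0], 0]
  ]
}}

```text
time: 4.45
tool_pos: [580.9, 37.3, 106.6]
tcp_rot: [179.9, 0.0, 12.7]
ft_force: [0.2, 0.1, -1.0]
finger_gap: 11.2
```

Gripped (gap ~11–12 mm). I'm lifting straight up 120 mm, slowly at first.

{"method": "apply_moves", "body": {
  "series": [
    [0, [0, 0, 0.008], 0],
    [0, [0, 0, 0.018], 0],
    [0, [0, 0, 0.03], 0],
    [0, [0, 0, 0.042], 0],
    [0, [0, 0, 0.055], 0]
  ]
}}

```text
time: 5.08
tool_pos: [581.0, 37.3, 162.7]
tcp_rot: [179.9, 0.0, 12.7]
ft_force: [1.0, 0.2, -4.2]
finger_gap: 11.3
```

{"method": "apply_moves", "body": {
  "series": [
    [0, [0, 0, 0.02], 0],
    [0, [0, 0, 0.04], 0],
    [0, [0, 0, 0.06], 0],
    [0, [0, 0, 0.07], 0],
    [0, [0, 0, 0.07], 0]
  ]
}}

```text
time: 5.7
tool_pos: [581.6, 37.3, 233.9]
tcp_rot: [179.9, -0.1, 12.7]
ft_force: [1.0, -0.2, -3.8]
finger_gap: 10.7
```

Run:
```python
from h import *
s=sense();print(s['time'],s['tool_pos'],s['tcp_rot'],s['ft_force'])
p=snap('scene','sc2.png')
```

```text
5.7 [581.56095406  37.26854239 233.86686225] [ 1.79908881e+02 -9.50104921e-02  1.27203552e+01] [ 0.95114954 -0.18566215 -3.76897379]
```

View pics/sc2.png

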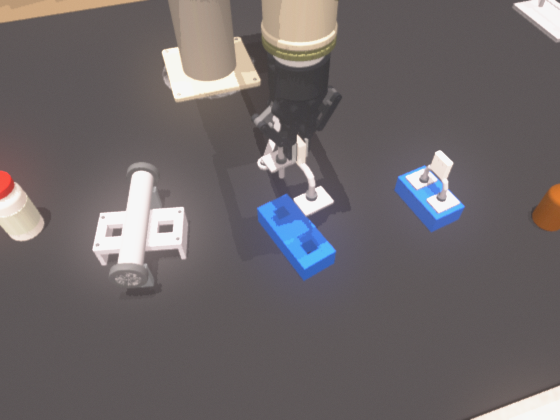

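Lifted free and held level. Now I'm carrying it over to the bracket.

{"method": "apply_moves", "body": {
  "series": [
    [0, [-0.006, -0.02, 0], 0.08],
    [0, [-0.014, -0.046, 0], 0.19],
    [0, [-0.022, -0.073, 0], 0.31],
    [0, [-0.03, -0.1, 0], 0.42],
    [0, [-0.038, -0.127, 0], 0.54]
  ]
}}

```text
time: 6.38
tool_pos: [542.0, -90.3, 231.2]
tcp_rot: [-180.0, 0.1, 43.9]
ft_force: [-0.0, 0.6, -3.6]
finger_gap: 10.8
```

{"method": "apply_moves", "body": {
  "series": [
    [0, [-0.008, -0.028, 0], 0.12],
    [0, [-0.016, -0.056, 0], 0.24],
    [0, [-0.024, -0.084, 0], 0.36],
    [0, [-0.032, -0.11, 0], 0.46],
    [0, [-0.039, -0.134, 0], 0.56]
  ]
}}

```text
time: 7.0
tool_pos: [502.1, -225.0, 229.8]
tcp_rot: [-179.8, 0.0, 76.1]
ft_force: [0.2, -1.3, -4.0]
finger_gap: 11.0
```

{"method": "apply_moves", "body": {
  "series": [
    [0, [0, 0, 0], 0],
    [0, [0, 0, 0], 0]
  ]
}}

```text
time: 7.25
tool_pos: [501.6, -224.4, 228.6]
tcp_rot: [-179.7, -0.0, 76.0]
ft_force: [-0.5, 0.1, -3.4]
finger_gap: 10.6
```

{"method": "apply_moves", "body": {
  "series": [
    [0, [0.001, -0.003, -0.02], 0.012],
    [0, [0.001, -0.003, -0.02], 0.012]
  ]
}}

```text
time: 7.5
tool_pos: [501.3, -226.0, 205.2]
tcp_rot: [-179.4, -0.1, 76.8]
ft_force: [-1.0, 0.4, -4.8]
finger_gap: 10.8
```

Run:
```python
from h import *
s=sense();t=s['tool_pos'];print(s['time'],t,s['tcp_rot'],s['ft_force'])
oz=t[2]-106.6+40
c0=t[:2];yaw=np.radians(s['tcp_rot'][2]-90)
def P(c,yaw,pts):
    X=np.array([np.cos(yaw),np.sin(yaw)]);Y=np.array([-X[1],X[0]])
    return [np.r_[np.array(c)+x*X+y*Y,z] for x,y,z in pts]
def rect(x0,x1,y0,y1,z): return [(x0,y0,z),(x1,y0,z),(x1,y1,z),(x0,y1,z)]
for n in ['top','scene','wrist']:
    p=snap(n);im=p['color'].copy();im=cv2.resize(im,None,fx=4,fy=4,interpolation=cv2.INTER_CUBIC)
    def dr(c,yw,q,col): cv2.polylines(im,[((proj(p,P(c,yw,q))+.5)*4-.5).round().astype(int)],True,col,1)
    b=(502.6,-227.5);by=np.radians(-13.2)
    dr(b,by,rect(-40,40,-75,75,50),(0,255,0))
    for k in(-45,45): dr(b,by,rect(-14.5,14.5,k-14.5,k+14.5,50),(0,255,0))
    for k in(-1,1):
        dr(c0,yaw,rect(-25,25,33*k,69*k,oz),(0,0,255)); dr(c0,yaw,rect(-5,5,45*k-5,45*k+5,oz-35),(255,0,255))
    g=proj(p,[[502,-227,90]])[0]*4
    x,y=np.clip(g-[400,300],0,[2240-800,1680-600]).astype(int)
    if n=='wrist': im=cv2.resize(im,(800,600),interpolation=cv2.INTER_AREA);x=y=0
    cv2.imwrite(f'pics/{n}3.png',im[y:y+600,x:x+800])
```

```text
7.5 [ 501.31131215 -226.02035236  205.22737155] [-1.79439173e+02 -1.08344962e-01  7.67707033e+01] [-0.95351062  0.44028626 -4.77704218]
```

View pics/top3.png

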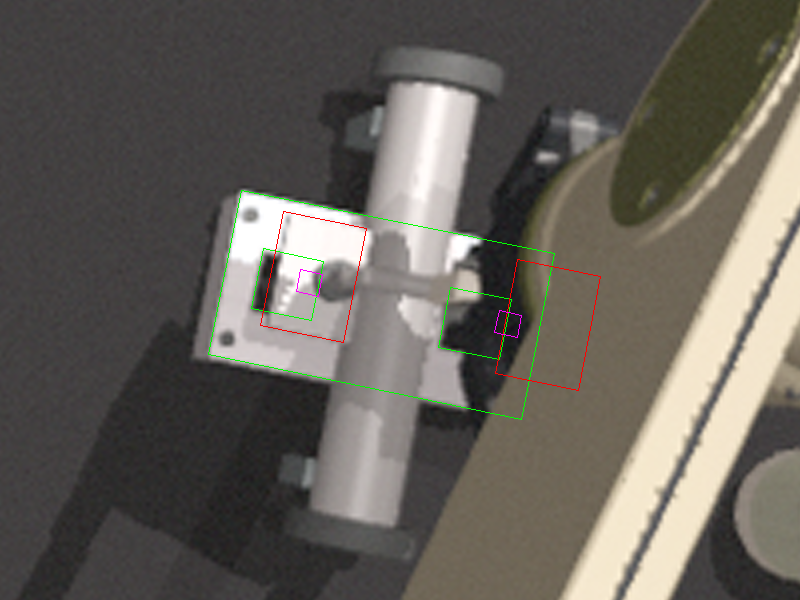

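View pics/scene3.png

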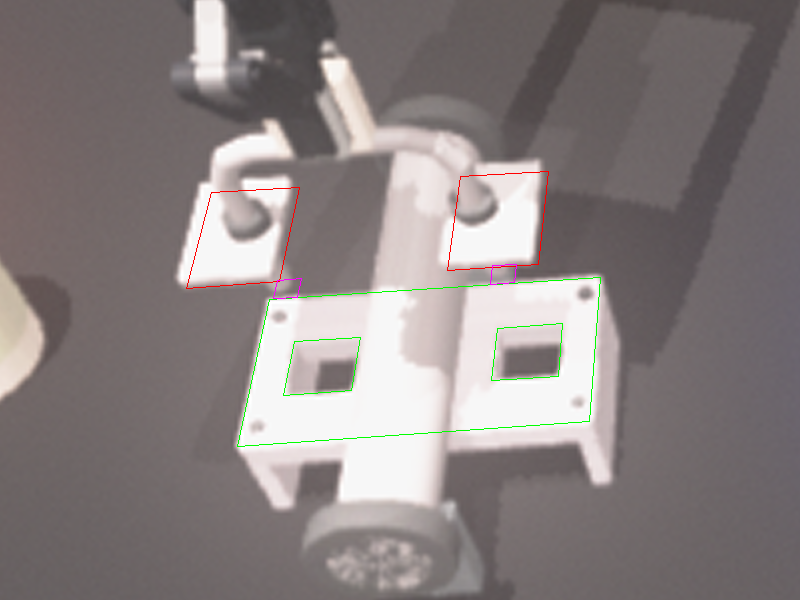

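View pics/wrist3.png

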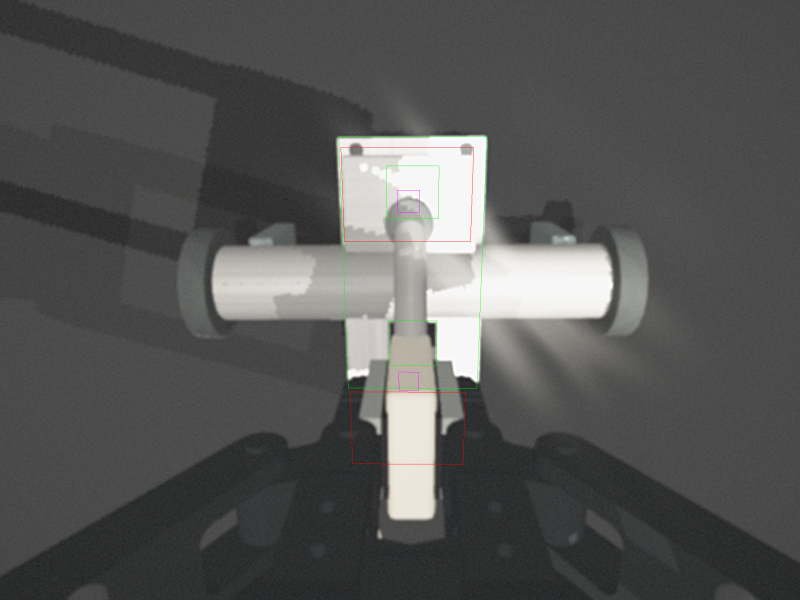

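Run:
```python
import sys
from h import *
s=sense();print(s['time'],s['tool_pos'],s['tcp_rot'],s['joint_pos'],s['ft_force'])
p=snap('scene');w=snap('wrist')
def big(p,x,y,wd,h,k,f): cv2.imwrite('pics/'+f,cv2.resize(p['color'][y:y+h,x:x+wd],None,fx=k,fy=k,interpolation=cv2.INTER_CUBIC))
g=proj(p,[[502,-227,140]])[0];print(g)
x,y=(g-[50,37]).astype(int);print(x,y);big(p,x,y,100,75,8,'s4.png')
big(w,230,90,120,90,6,'w4.png')
```

```text
7.65 [ 502.63034791 -226.934375    208.29201621] [-1.79691631e+02 -3.25602094e-02  7.67541136e+01] [-2.95901088e+01  1.30678623e+00  9.53163576e+01 -5.58723457e-02
  8.36819293e+01 -1.63380135e+01] [ 0.26634754  0.42900572 -4.26966312]
[124.96441049 194.72454755]
74 157
```

View pics/s4.png

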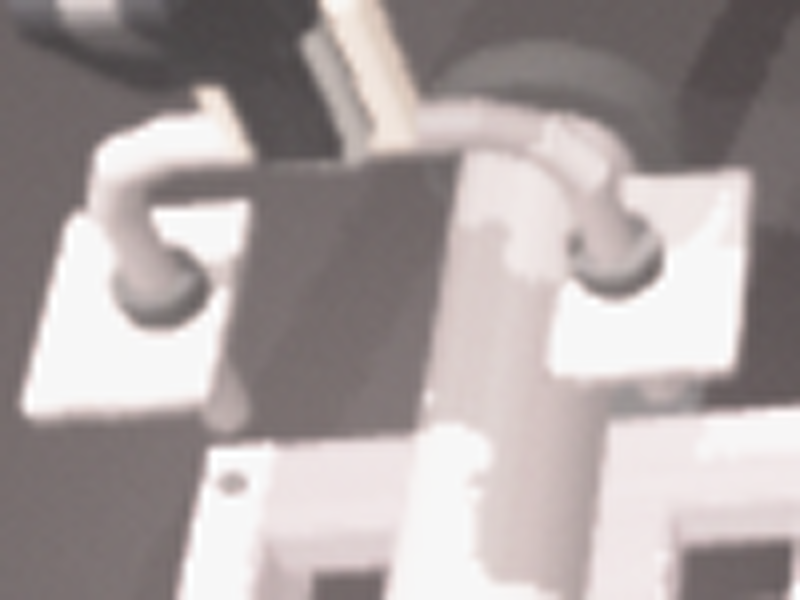

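View pics/w4.png

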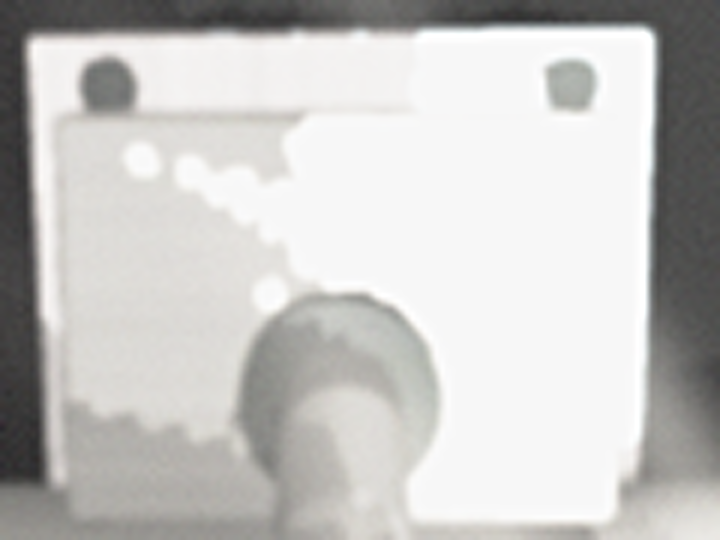

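Run:
```python
from h import *
from scipy.optimize import least_squares
from scipy.spatial.transform import Rotation as Ro
p=snap('scene')
m=[(-25,-69),(-25,-33),(25,-33),(25,-69),(-25,69),(25,69),(25,33)]
u=[(70,212),(250,203),(222,410),(22,418),(750,175),(738,375),(548,372)]
u=(np.array(u)+.5)/8-.5+[74,157]
M=np.c_[np.array(m),np.full(7,5.)]
def f(q,full=True):
    R=Ro.from_euler('xyz',[q[4],q[5],q[3]],degrees=True)
    return np.r_[(proj(p,R.apply(M)+q[:3])-u).ravel(),q[4]*.1,q[5]*.1,(q[2]-141.5)*.05]
s=least_squares(f,[502,-227,141,-13,0,0]);print(s.x.round(2),s.fun.round(2))
print(sense()['tool_pos'],sense()['tcp_rot'])
```

```text
[ 500.85 -228.36  138.93  -12.96   -0.53    3.96] [-0.06  0.34 -0.15  0.09 -1.03 -0.71  0.66 -0.21  0.17 -0.26 -0.21 -0.55
  0.61  1.31 -0.05  0.4  -0.13]
[ 502.98086499 -227.37303878  209.19632546] [-1.79780554e+02 -4.52646250e-03  7.67425427e+01]
```

Clamp and bracket agree to within ~2 mm and 0.3° (clearance is ±9.5 mm). Descending.

{"method": "apply_moves", "body": {
  "series": [
    [0, [0, 0, -0.015], 0],
    [0, [0, 0, -0.03], 0],
    [0, [0, 0, -0.042], 0],
    [0, [0, 0, -0.052], 0],
    [0, [0, 0, -0.055], 0]
  ]
}}

```text
time: 8.43
tool_pos: [502.5, -227.1, 153.0]
tcp_rot: [-179.7, -0.0, 76.7]
ft_force: [0.1, 0.2, -3.9]
finger_gap: 11.0
```

Run:
```python
from h import *
s=sense();print(s['time'],s['tool_pos'],s['tcp_rot'],s['ft_force'])
p=snap('scene')
cv2.imwrite('pics/s5.png',cv2.resize(p['color'][165:275,80:200],None,fx=5,fy=5,interpolation=cv2.INTER_CUBIC))
```

```text
8.425 [ 502.45537995 -227.11682723  152.96873595] [-1.79689189e+02 -3.27178151e-02  7.67374434e+01] [ 0.12355289  0.23003918 -3.90932151]
```

View pics/s5.png

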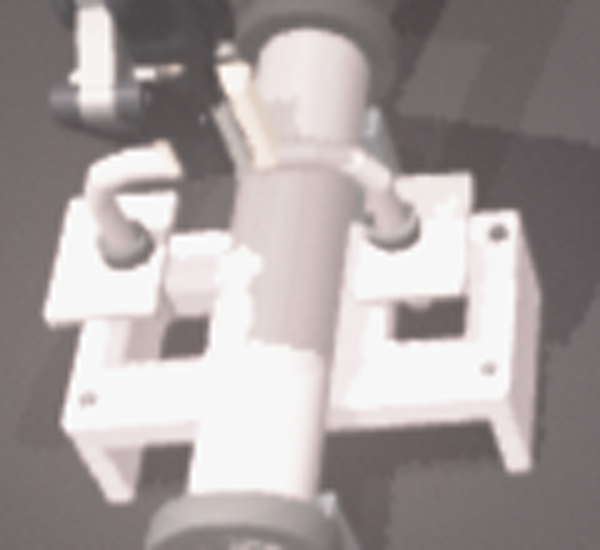

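{"method": "apply_moves", "body": {
  "series": [
    [0, [0, 0, -0.005], 0],
    [0, [0, 0, -0.01], 0],
    [0, [0, 0, -0.015], 0],
    [0, [0, 0, -0.02], 0],
    [0, [0, 0, -0.022], 0]
  ]
}}

```text
time: 9.1
tool_pos: [502.4, -227.1, 130.7]
tcp_rot: [-179.7, -0.0, 76.7]
ft_force: [-0.2, 0.1, -3.9]
finger_gap: 11.2
```

Run:
```python
from h import *
s=sense();print(s['time'],s['tool_pos'],s['tcp_rot'],s['ft_force'])
p=snap('scene')
cv2.imwrite('pics/s6.png',cv2.resize(p['color'][165:275,80:200],None,fx=5,fy=5,interpolation=cv2.INTER_CUBIC))
```

```text
9.1 [ 502.37062498 -227.05428244  130.65504384] [-1.79674559e+02 -3.62665769e-02  7.67397846e+01] [-0.16569989  0.07361656 -3.9451442 ]
```

View pics/s6.png

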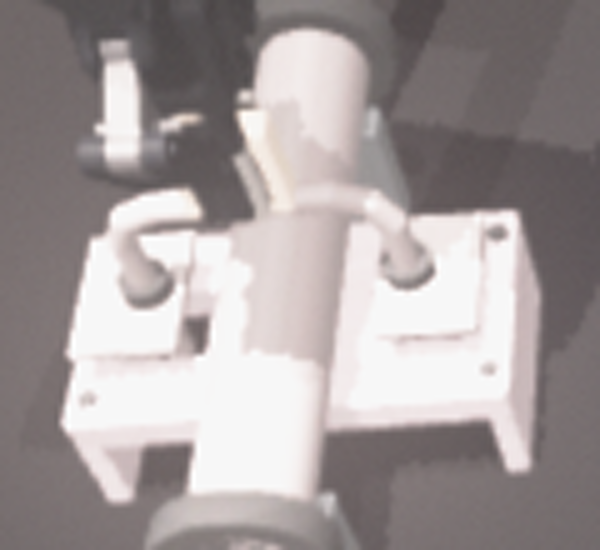

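Legs are in the holes with no contact force. I'm lowering the last ~14 mm gently.

{"method": "apply_moves", "body": {
  "series": [
    [0, [0, 0, -0.003], 0],
    [0, [0, 0, -0.006], 0],
    [0, [0, 0, -0.009], 0],
    [0, [0, 0, -0.011], 0],
    [0, [0, 0, -0.011], 0]
  ]
}}

```text
time: 9.78
tool_pos: [502.2, -226.9, 119.3]
tcp_rot: [-179.6, -0.0, 76.7]
ft_force: [-0.0, 0.6, -3.2]
finger_gap: 11.0
```

{"method": "apply_moves", "body": {
  "series": [
    [0, [0, 0, -0.001], 0],
    [0, [0, 0, -0.002], 0],
    [0, [0, 0, -0.002], 0]
  ]
}}

```text
time: 10.15
tool_pos: [502.1, -227.0, 117.2]
tcp_rot: [-179.6, -0.0, 76.7]
ft_force: [0.1, -0.0, -4.5]
finger_gap: 11.0
```

{"method": "apply_moves", "body": {
  "series": [
    [0, [0, 0, -0.0007], 0],
    [0, [0, 0, -0.0015], 0],
    [0, [0, 0, -0.0015], 0]
  ]
}}

```text
time: 10.52
tool_pos: [502.4, -227.0, 116.8]
tcp_rot: [-179.7, -0.0, 76.7]
ft_force: [-3.8, 2.1, 5.6]
finger_gap: 11.0
```

Contact, at the expected height (force went from −4 to +5.6 N). A touch more to seat both feet.

{"method": "apply_moves", "body": {
  "series": [
    [0, [0, 0, -0.0015], 0],
    [0, [0, 0, -0.0015], 0]
  ]
}}

```text
time: 10.78
tool_pos: [502.7, -227.2, 116.8]
tcp_rot: [-179.7, -0.0, 76.8]
ft_force: [-5.8, 3.1, 9.2]
finger_gap: 11.2
```

Run:
```python
from h import *
s=sense();print(s['time'],s['tool_pos'],s['tcp_rot'],s['ft_force'],s['wrist_torque'])
p=snap('scene')
cv2.imwrite('pics/s7.png',cv2.resize(p['color'][175:265,90:190],None,fx=6,fy=6,interpolation=cv2.INTER_CUBIC))
```

```text
10.775 [ 502.71962119 -227.19460596  116.77723636] [-1.79722446e+02 -1.55422141e-02  7.67507610e+01] [-5.75629466  3.11258023  9.2268313 ] [ 0.49804918  1.02278603 -0.03656271]
```

View pics/s7.png

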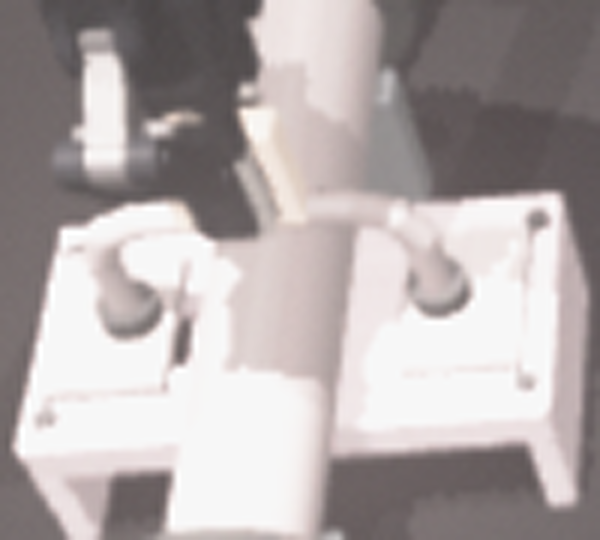

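Both feet look flat on the plate. Releasing.

{"method": "apply_moves", "body": {
  "series": [
    [0.3, [0, 0, 0], 0],
    [0.6, [0, 0, 0], 0],
    [0.8, [0, 0, 0], 0],
    [0.8, [0, 0, 0], 0],
    [0.8, [0, 0, 0], 0]
  ]
}}

```text
time: 11.45
tool_pos: [502.7, -227.2, 116.6]
tcp_rot: [-179.7, -0.0, 76.7]
ft_force: [-0.6, 0.7, 0.4]
finger_gap: 67.9
```

{"method": "apply_moves", "body": {
  "series": [
    [0.8, [0, 0, 0.02], 0],
    [0.8, [0, 0, 0.045], 0],
    [0.8, [0, 0, 0.075], 0],
    [0.8, [0, 0, 0.11], 0],
    [0.8, [0, 0, 0.13], 0]
  ]
}}

```text
time: 12.08
tool_pos: [503.6, -227.7, 250.4]
tcp_rot: [-179.9, 0.0, 76.7]
ft_force: [-0.2, 0.1, -0.6]
finger_gap: 68.3
```

{"method": "apply_moves", "body": {
  "series": [
    [0.8, [-0.04, 0.03, 0.01], 0],
    [0.8, [-0.08, 0.07, 0.02], 0],
    [0.8, [-0.1, 0.1, 0.02], 0],
    [0.8, [-0.1, 0.13, 0.02], 0],
    [0.8, [-0.1, 0.15, 0.02], 0]
  ]
}}

```text
time: 12.7
tool_pos: [403.3, -76.6, 271.0]
tcp_rot: [180.0, 0.0, 76.8]
ft_force: [-0.7, -0.7, 0.5]
finger_gap: 68.6
```

Run:
```python
from h import *
s=sense();print(s['time'],s['tool_pos'],s['ft_force'],s['finger_gap'])
p=snap('scene','full8.png');t=snap('top')
a=cv2.resize(p['color'][175:265,90:190],(400,360),interpolation=cv2.INTER_CUBIC)
b=cv2.resize(t['color'][170:260,370:470],(400,360),interpolation=cv2.INTER_CUBIC)
cv2.imwrite('pics/s8.png',np.hstack([a,b]))
```

```text
12.7 [403.25081492 -76.58541259 271.02572566] [-0.67732781 -0.66045139  0.53221546] 68.57200865987483
```

View pics/s8.png

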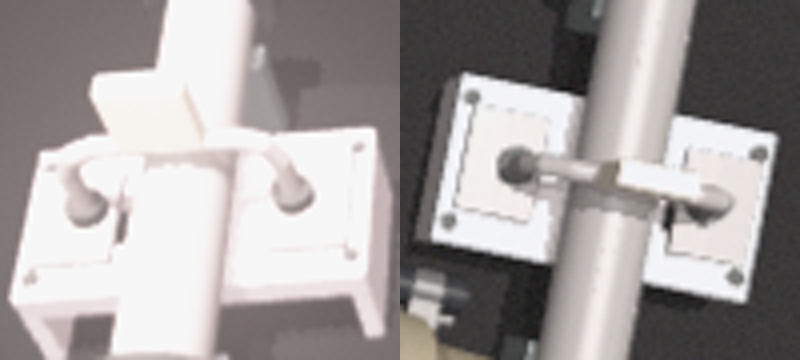

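View pics/full8.png

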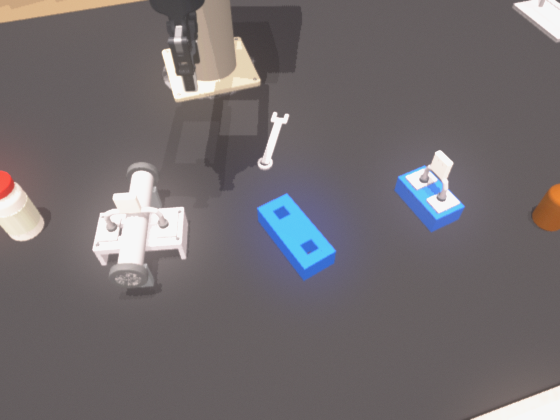

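The wide clamp straddles the pipe at scene px ~(140,220) with both feet flat. Its stand at (295,235) is empty, and the narrow clamp at (432,190) hasn't moved. Handing in.

```bash
python3 -c "
from h import *
print(hand_in())"
```

```text
the job is handed in; nothing more can be done
None
```

The wide clamp is on the pipe bracket: its legs are through the two holes and both feet rest on the plate. I lifted it out of its stand, carried it over the pipe, lowered it until it touched the plate, then let go and moved the arm clear.

- **Contact:** the clamp touched at tool height 116.8 mm, against about 116.6 mm expected. I pressed to about 9 N upward at most, to be sure both feet were down.
- **Final pictures:** the scene and top views show both feet flat on the plate, the wide stand empty and the narrow clamp still in its stand. The gripper was clear, with about zero force on it.
- **Time:** about 12.8 s of the 35 s allowed.
- **Disagreements:** while the clamp was in the air, a single-camera fit gave it about 4° of tilt, although the tool itself read level. I put this down to fit noise, and it did not show once the clamp was seated. Position readings also varied by a few millimetres just after moves, well inside the ±9.5 mm hole clearance.

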